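# Close and bolt the finished chassis

## Task

One of the two chassis on the fixture has a finned heat sink inside: lift the gauge bridge off that chassis and lay it gently, flat, in the grey tray. Then lower that chassis' cover gently until it is fully closed, and after that push its slide bolt fully home over the cover's edge. Leave the other chassis, with the smooth block, as it is: bridge in place, cover open, bolt drawn back.

Things in the scene. Friction and masses are not known exactly. Their poses are not given: they have to be found in the camera images.
- fixture: Aluminium base plate, 240 x 440 x 12 mm, fixed on the table, yaw up to 0.2 rad. Origin: centre of its underside (on the table), x away from the robot, y to the left. Carries two identical chassis, left (+y) and right (-y), 127 mm either side of the origin, and two black bolt guides (66 mm tall at most above the plate) in the 124 mm gap between them.
- chassis_left: The left chassis: open aluminium box fixed on the plate, 130 (its x) x 140 (its y) x 50 mm high, walls and floor 5 mm. Origin: centre of its underside, 12 mm above the table. Its +x axis points outward to its hinge (towards the fixture's +y), -x to the gap and its bolt, z up. Its rim is 62 mm above the table.
- lid_left (a joint): Angle (rad) of the left chassis' flat aluminium cover: 0 closed on the rim, grows as it opens, stop at 2.05; starts at 1.75 to 2.0, leaning outward past upright. 130 mm from hinge to free edge, 140 wide, 6 thick, 0.18 kg, no handle. The stiff hinge (0.17 N m) holds it at any angle; about 2 N at the edge moves it. Close it by pushing its outer face, over and down.
- lid_left_hinge (a point): Middle of the left cover's hinge line, on the outer (+x) rim of the chassis, at the cover's underside. It is on the cover: its y axis lies along the hinge; its x axis points from the free edge to the hinge, its z axis is the outer face's outward normal (up when closed).
- lid_left_edge (a point): Middle of the free edge of the left cover, on its outer face: 130 mm from the hinge, 6 mm above the underside.
- bolt_left (a joint): Travel (m) of the steel slide bolt that locks the left cover: 0 drawn back into the gap, 0.03 fully home, its tongue 20 mm over the free edge of the closed cover. Starts at 0 to 0.004. Slides along the chassis' +x, about 2 N of friction, stays where it is left; the tongue is 50 x 24 x 8 mm, its underside 59 mm above the chassis' origin.
- bolt_left_post (a point): Centre of the top face of the left bolt's upright post, 14 mm (along the slide) x 20 x 30 mm tall, by which it is pushed; the top is 109 mm above the table. There is about 50 mm of free room behind the post.
- chassis_right: The right chassis: open aluminium box fixed on the plate, 130 (its x) x 140 (its y) x 50 mm high, walls and floor 5 mm. Origin: centre of its underside, 12 mm above the table. Its +x axis points outward to its hinge (towards the fixture's -y), -x to the gap and its bolt, z up. Its rim is 62 mm above the table.
- lid_right (a joint): Angle (rad) of the right chassis' flat aluminium cover: 0 closed on the rim, grows as it opens, stop at 2.05; starts at 1.75 to 2.0, leaning outward past upright. 130 mm from hinge to free edge, 140 wide, 6 thick, 0.18 kg, no handle. The stiff hinge (0.17 N m) holds it at any angle; about 2 N at the edge moves it. Close it by pushing its outer face, over and down.
- lid_right_hinge (a point): Middle of the right cover's hinge line, on the outer (+x) rim of the chassis, at the cover's underside. It is on the cover: its y axis lies along the hinge; its x axis points from the free edge to the hinge, its z axis is the outer face's outward normal (up when closed).
- lid_right_edge (a point): Middle of the free edge of the right cover, on its outer face: 130 mm from the hinge, 6 mm above the underside.
- bolt_right (a joint): Travel (m) of the steel slide bolt that locks the right cover: 0 drawn back into the gap, 0.03 fully home, its tongue 20 mm over the free edge of the closed cover. Starts at 0 to 0.004. Slides along the chassis' +x, about 2 N of friction, stays where it is left; the tongue is 50 x 24 x 8 mm, its underside 59 mm above the chassis' origin.
- bolt_right_post (a point): Centre of the top face of the right bolt's upright post, 14 mm (along the slide) x 20 x 30 mm tall, by which it is pushed; the top is 109 mm above the table. There is about 50 mm of free room behind the post.
- heat_sink: Finned aluminium heat sink, 90 x 70 x 32 mm, six upright 4 mm fins along its x, screwed down in the floor of the left or of the right chassis (it varies). Origin: centre of its underside. Marks the finished chassis.
- blank_block: Smooth aluminium block, 90 x 70 x 18 mm, no fins, screwed down in the other chassis. Origin: centre of its underside.
- bridge_fin: Loose gauge bridge that at the start lies across the rim of the chassis with the heat sink: flat steel bar 170 (its x) x 16 x 10 mm with an upright round knob, 20 mm diameter, 34 mm tall, on its middle; 0.25 kg (varies). Origin: centre of the bar's underside; x along the bar, z up. The bar runs along the fixture's x within 0.1 rad.
- bridge_plain: Loose gauge bridge that at the start lies across the rim of the chassis with the smooth block: flat steel bar 170 (its x) x 16 x 10 mm with an upright round knob, 20 mm diameter, 34 mm tall, on its middle; 0.25 kg (varies). Origin: centre of the bar's underside; x along the bar, z up. The bar runs along the fixture's x within 0.1 rad.
- tray: Shallow open grey plastic tray fixed on the table to the left of the fixture, 210 (its x) x 100 x 25 mm high, walls and floor 4 mm, yaw up to 0.25 rad. Origin: centre of its underside, x along its length.
Not all that is in view belongs to the job. What is shaped like the bridge_fin but yellow is not meant.

How it is judged:
By the outcome, as a careful person would: the job done as asked, in the order asked, and still so for the second after the job is handed in, with the robot touching nothing.
It also fails if it takes over 64 s, if anything falls off the work surface, if the arm or the gripper's body presses on something with over 40 N, if the wrist force passes 120 N, or if a joint passes its speed limit or range.

## Robot

A 6-joint arm with a two-finger parallel gripper is mounted at the origin on the work surface. World frame = base frame: x ahead of the robot, y to its left, z up, the work surface at z = 0. Lengths are in m, angles in degrees, forces in N, time in s.
With the tool pointing down it reaches from about 0.4 to 0.825 m from the base axis. Payload 7 kg.
Tool frame: the origin (TCP) lies at the centre of the arm's flange, where the gripper is bolted on; the fingertips stand 178 mm ahead of it and the grasp point (between the pads) lies 159 mm ahead of it; z points along the fingers, y is the line along which they close (so a half turn about z gives the same grasp; the last joint's range is limited). The gripper opens to 88 mm and grips with 3 to 60 N. Pads are 19 mm wide; open, the fingers measure 130 mm over their backs; the gripper's body (78 mm by 193 mm) begins 47 mm behind the grasp point.
Start: joints at [-58.264, 20.546, 0.682, 0, -70.136, -16.507], TCP at [0.177, -0.651, 0.405] pointing down, gripper open.
Joint ranges: [-176.03, 176.03], [-82.01, 121.73], [-58.28, 71.71], [-173.87, 95.51], [-174.79, -0.11], [-173.66, 173.66]. Speed limits (degrees/s): [136.94, 136.94, 172.46, 180, 180, 180].

## Interface

Orientations are given as [roll, pitch, yaw] about the fixed x, y, z axes, in that order (R = Rz(yaw) Ry(pitch) Rx(roll)).
In Python, from plant import telemetry, snapshot, workorder, nets gives the robot as it stands.
- The arm moves only by the shell command python3 -m creep 'ROWS'. ROWS is JSON, a list that holds one entry, the list of rows, each a list of 5 numbers: the shift along the tool's x, y, z normalised to -1 to 1, where 1 is 0.2 m, then the turn about the tool's z normalised to -1 to 1, where 1 is pi/2 rad, then the opening, from 0 (shut) to 1 (fully open). In form: [[[x, y, z, spin, hand], ...]]. A call has 1 to 8 rows; each row shifts and turns the commanded pose from where the row before left it, along the tool's axes as they then stand; what a row does not reach is not made up. A row lasts 1/12 s, in which the tool goes at most 41.7 mm and 7.16 degrees, less where a joint would pass 70% of its speed; a pose out of reach is approached as far as the arm can. A call with a number of a shift or a turn outside -1 to 1 is refused whole. A call with a gripper value outside its range is refused whole. The fingers move at their own pace and stop on an object; the grip force is fixed at half the most. Time passes only in rows, so rows that do not move let the fingers close. It gives the time, the measured TCP pose, the force, the opening and the grip force at its end, in the units of the state.
- telemetry.get_obs(): the state, without advancing time (a new reading comes with each control period).
- snapshot(name): name is "scene" or "side" or "wrist"; returns a dict with "frame" (420x560x3 uint8, red, green, blue), "fx", "fy", "cx", "cy" (pixels), "rvec" (rotation vector, rad) and "tvec" (3), from world to camera coordinates, as OpenCV has them; the wrist camera has in their place "mount" (4x4, takes a point from camera to tool coordinates, whose origin is the TCP and whose axes are the flange's). Camera axes: x right, y down, z forward; pixel columns grow to the right and rows downward; lengths in m; the calibration is good to about 2 mm. A picture is of the moment at which its call begins: read the wrist's pose just before it. There is no depth.
- workorder.close_job(): hands the job in; it is judged then, once.
Trained networks look in a picture, given as the dict that the camera call returned (one of the last four; its "shot" number tells which), for a name from the list of things; names that differ only in an ending like _2 or _b are one class to them, and where a whole thing is asked for, a point or a joint stands for the part that bears it (a point fixed in the world has none). Each returns a list of dicts, best first, with "confidence" (0 to 1); they miss things now and then, are a little off and sometimes report something else, mostly with a low value. They report only what shows in the picture. A call takes as long as a camera call. They do not tell look-alikes from the thing itself.
- nets.find_in(picture, query): "uv" ([column, row] in pixels, amid what is visible of it).
- nets.masks_of(picture, query): "region" (420x560 bool, what is visible of it) and "uv" ([column, row] in pixels, amid what is visible of it).
- nets.landmark_of(picture, query): "uv" ([column, row] in pixels: a listed point, or the origin of a listed thing).
The state is a dict: "clock": time; "joint_pos": joint angles; "qvel": joint speeds; "tau": joint torques, N m; "tool_pos": TCP position; "orientation": TCP orientation; "force": force on the tool from outside, world axes, zero at the start; "moment": the same for the moment, N m; "opening": finger opening in m; "gripper_force": force on a finger pad.
Only numpy, scipy, OpenCV 4.12 (cv2) and the standard library are available. Lean on these libraries where they do the work, as an engineer would, in place of code of your own. Each camera call takes 0.05 s, during which the arm holds its last target. There are 200 camera calls.

## Working session

There is one attempt and no reset: what is moved stays moved. The work goes in short steps, Python scripts to look and compute and a shell command to move; the robot and the scene stay as the last step left them, time stands still between calls to the robot, and variables do not carry over. Pictures are saved under pics/ and viewed, at most 10 in all, crops included, and the job is handed in when it is done.

```bash
ls; mkdir -p pics; cat > h.py <<'E'
import numpy as np, cv2
from plant import telemetry, snapshot, workorder, nets
from scipy.spatial.transform import Rotation as Ro
def toolT():
    o=telemetry.get_obs(); T=np.eye(4); T[:3,:3]=Ro.from_euler('xyz',o['orientation'],degrees=True).as_matrix(); T[:3,3]=o['tool_pos']; return T
def shot(n):
    T=toolT(); p=snapshot(n)
    if 'mount' in p: W=T@np.array(p['mount']); p['R']=W[:3,:3].T; p['t']=-p['R']@W[:3,3]
    else: p['R']=cv2.Rodrigues(np.array(p['rvec'],float))[0]; p['t']=np.array(p['tvec'],float).ravel()
    return p
def ray(p,uv):
    d=np.array([(uv[0]-p['cx'])/p['fx'],(uv[1]-p['cy'])/p['fy'],1.]); return -p['R'].T@p['t'], p['R'].T@d
def atz(p,uv,z):
    c,d=ray(p,uv); return c+d*(z-c[2])/d[2]
def proj(p,X):
    c=p['R']@np.array(X,float)+p['t']; return np.array([p['fx']*c[0]/c[2]+p['cx'],p['fy']*c[1]/c[2]+p['cy']])
def tri(ps,uvs):
    A=np.zeros((3,3));b=np.zeros(3)
    for p,uv in zip(ps,uvs):
        c,d=ray(p,uv); d=d/np.linalg.norm(d); M=np.eye(3)-np.outer(d,d); A+=M;b+=M@c
    return np.linalg.solve(A,b)
def save(p,f): cv2.imwrite('pics/'+f,p['frame'][:,:,::-1])
E
cat > a.py <<'E'
from h import *
np.set_printoptions(precision=4,suppress=True)
o=telemetry.get_obs(); print(o['clock'],o['tool_pos'],o['orientation'])
P={n:shot(n) for n in('scene','side')}
im=np.vstack([P['scene']['frame'],P['side']['frame']]); 
for n in P: save(P[n],n+'0.png'); print(n,P[n]['fx'],-P[n]['R'].T@P[n]['t'])
for q in ['fixture','chassis_left','chassis_right','lid_left_hinge','lid_left_edge','lid_right_hinge','lid_right_edge','bolt_left_post','bolt_right_post','heat_sink','blank_block','bridge_fin','bridge_plain','tray']:
    for n in P: print(q,n,[(np.round(r['uv'],1).tolist(),round(r['confidence'],2)) for r in nets.landmark_of(P[n],q)[:4]])
print(telemetry.get_obs()['clock'])
E
python3 a.py
```

```text
pics
0.0 [ 0.1773 -0.6511  0.4038] [ 179.9098   -0.0086 -164.7747]
scene 447.0490858179938 [1.3323 0.0719 0.8655]
side 435.80018832201534 [0.1226 0.6052 0.8194]
fixture scene [([278.3, 264.4], 0.97), ([330.0, 250.0], 0.65), ([424.4, 254.4], 0.41)]
fixture side [([260.7, 225.8], 0.94)]
chassis_left scene [([325.5, 264.1], 0.87)]
chassis_left side [([224.6, 255.8], 0.72), ([210.2, 258.0], 0.43)]
chassis_right scene [([229.4, 255.6], 0.88)]
chassis_right side [([290.9, 189.6], 0.89)]
lid_left_hinge scene [([352.9, 254.5], 0.71), ([175.4, 201.0], 0.23)]
lid_left_hinge side [([207.5, 258.1], 0.56), ([303.5, 163.3], 0.29)]
lid_left_edge scene [([383.4, 220.8], 0.55)]
lid_left_edge side [([183.6, 236.9], 0.58)]
lid_right_hinge scene [([206.4, 237.8], 0.66)]
lid_right_hinge side [([304.5, 166.5], 0.89)]
lid_right_edge scene [([177.4, 201.6], 0.57)]
lid_right_edge side [([316.5, 119.8], 0.96)]
bolt_left_post scene [([284.8, 228.8], 0.57)]
bolt_left_post side [([265.7, 203.1], 0.7)]
bolt_right_post scene [([267.6, 242.0], 0.73)]
bolt_right_post side [([255.3, 179.5], 0.64), ([318.0, 121.1], 0.22)]
heat_sink scene [([227.3, 249.4], 0.62)]
heat_sink side [([287.7, 195.6], 0.77)]
blank_block scene [([325.3, 262.6], 0.9)]
blank_block side [([229.9, 250.9], 0.63), ([183.5, 238.1], 0.28)]
bridge_fin scene [([223.7, 241.9], 0.79), ([156.8, 214.6], 0.61)]
bridge_fin side [([288.9, 178.9], 0.98), ([373.8, 169.5], 0.61)]
bridge_plain scene [([332.7, 249.9], 0.61)]
bridge_plain side [([230.2, 241.9], 0.85)]
tray scene [([421.9, 253.0], 0.77)]
tray side [([179.4, 359.8], 0.75)]
1.5
```

View both.

View pics/scene0.png

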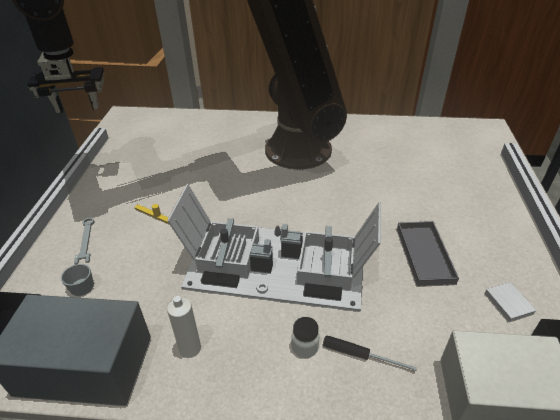

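```bash
python3 - <<'E'
import cv2
a=cv2.imread('pics/side0.png')[90:330,150:400]; b=cv2.imread('pics/scene0.png')[170:310,140:440]
cv2.imwrite('pics/c1.png',cv2.resize(a,None,fx=2.4,fy=2.4,interpolation=3))
E
```

```text
(no output)
```

View pics/c1.png

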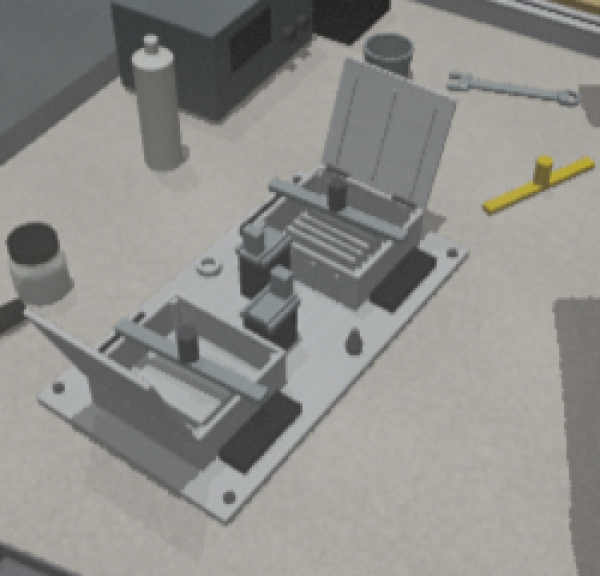

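The scene image shows two bar-and-knob candidates for the right chassis: a grey one at scene (224,242) lying across the chassis with visible fins (side ~(288,179)), and a yellow one on the table at scene (157,215). The grey one is meant: it lies on the rim of the finned chassis, and the enlarged crop confirms fins there and a smooth block in the left chassis. The tray is at scene (422,253).

```bash
cat > b.py <<'E'
from h import *
from scipy.optimize import least_squares
np.set_printoptions(precision=4,suppress=True)
P={n:shot(n) for n in('scene','side')}
U={'fixture':[(278.3,264.4),(260.7,225.8)],'chassis_left':[(325.5,264.1),(224.6,255.8)],'chassis_right':[(229.4,255.6),(290.9,189.6)],
'lid_left_hinge':[(352.9,254.5),(207.5,258.1)],'lid_right_hinge':[(206.4,237.8),(304.5,166.5)],'lid_right_edge':[(177.4,201.6),(316.5,119.8)],
'heat_sink':[(227.3,249.4),(287.7,195.6)],'blank_block':[(325.3,262.6),(229.9,250.9)],'bolt_right_post':[(267.6,242),(255.3,179.5)],'bolt_left_post':[(284.8,228.8),(265.7,203.1)],
'bridge_fin':[(223.7,241.9),(288.9,178.9)],'tray':[(421.9,253),(179.4,359.8)]}
for k,v in U.items(): print(k,tri([P['scene'],P['side']],v))
def model(q):
    x,y,a,th=q; c,s=np.cos(a),np.sin(a)
    f=lambda X,Y,Z: np.array([x+c*X-s*Y,y+s*X+c*Y,Z])
    return {'fixture':f(0,0,0),'chassis_left':f(0,.127,.012),'chassis_right':f(0,-.127,.012),'lid_left_hinge':f(0,.192,.062),'lid_right_hinge':f(0,-.192,.062),
     'heat_sink':f(0,-.127,.017),'blank_block':f(0,.127,.017),'lid_right_edge':f(0,-.192+.13*np.cos(th)-.006*np.sin(th),.062+.13*np.sin(th)+.006*np.cos(th))}
def res(q): 
    return np.concatenate([proj(P[n],X)-U[k][i] for k,X in model(q).items() for i,n in enumerate(P)])
r=least_squares(res,[.6,0,0,1.9],loss='soft_l1'); print(r.x,np.round(r.fun,1)); 
for k,X in model(r.x).items(): print(k,X)
E
python3 b.py
```

```text
fixture [ 0.5452 -0.0195 -0.0001]
chassis_left [0.5551 0.1093 0.016 ]
chassis_right [ 0.5381 -0.152   0.0203]
lid_left_hinge [0.5583 0.1694 0.064 ]
lid_right_hinge [ 0.5276 -0.2073  0.0687]
lid_right_edge [ 0.5287 -0.262   0.1859]
heat_sink [ 0.5315 -0.1464  0.0217]
blank_block [0.5512 0.1024 0.0226]
bolt_right_post [ 0.5787 -0.0438  0.1183]
bolt_left_post [ 0.5201 -0.0044  0.1055]
bridge_fin [ 0.5402 -0.1555  0.0637]
tray [0.4824 0.3617 0.0042]
[ 0.5434 -0.0223 -0.0722  1.903 ] [-1.4 -0.9  0.8 -0.2  0.2  1.7  4.5 -1.7 -0.1 -0.5 -1.1  5.1  0.2  0.5
  1.   0.4 -3.4  1.2 -0.6  1.4  1.8  4.4  2.1 -2.3  0.5  1.9 -0.9  1.9
 -0.2 -0.6  0.1  2.2]
fixture [ 0.5434 -0.0223  0.    ]
chassis_left [0.5525 0.1043 0.012 ]
chassis_right [ 0.5342 -0.149   0.012 ]
lid_left_hinge [0.5572 0.1692 0.062 ]
lid_right_hinge [ 0.5295 -0.2138  0.062 ]
heat_sink [ 0.5342 -0.149   0.017 ]
blank_block [0.5525 0.1043 0.017 ]
lid_right_edge [ 0.5261 -0.2618  0.1829]
```

```bash
python3 -m creep '[[[-0.15,0.12,0,0,1],[-0.15,0.12,0,0,1],[-0.15,0.12,0,0,1],[-0.15,0.12,0,0,1],[-0.15,0.12,0,0,1],[-0.15,0.12,0,0,1],[-0.15,0.12,0,0,1],[-0.15,0.12,0,0,1]]]'
python3 -m creep '[[[-0.15,0.12,0,0,1],[-0.15,0.12,0,0,1],[-0.15,0.12,0,0,1],[-0.15,0.12,0,0,1],[-0.15,0.12,0,0,1],[-0.15,0.12,0,0,1],[-0.15,0.12,0,0,1],[-0.15,0.12,0,0,1]]]'
python3 -m creep '[[[0,0,0,-0.079,1],[0,0,0,-0.079,1],[0,0,0,-0.079,1],[0,0,0,-0.079,1],[0,0,0,-0.079,1],[0,0,0,-0.079,1],[0,0,0,-0.079,1],[0,0,0,-0.079,1]]]'
python3 -m creep '[[[0,0,0,-0.077,1],[0,0,0,-0.077,1],[0,0,0,0,1]]]'
cat > c.py <<'E'
from h import *
np.set_printoptions(precision=4,suppress=True)
o=telemetry.get_obs(); print(o['clock'],o['tool_pos'],o['orientation'],o['joint_pos'])
p=shot('wrist'); save(p,'w1.png')
for q,z in [('bridge_fin',.062),('chassis_right',.012),('heat_sink',.017),('bolt_right_post',.109),('bolt_left_post',.109),('lid_right_hinge',.062)]:
    print(q,[(np.round(r['uv'],1).tolist(),round(r['confidence'],2),atz(p,r['uv'],z)) for r in nets.landmark_of(p,q)[:3]])
for r in nets.masks_of(p,'bridge_fin')[:2]:
    c=np.argwhere(r['region'])[:,::-1].astype(np.float32); print(r['confidence'],cv2.minAreaRect(c),np.array(cv2.fitLine(c,cv2.DIST_HUBER,0,.01,.01)).ravel())
E
python3 c.py
```

```text
clock: 2.27
tool_pos: [0.3591, -0.4013, 0.405]
orientation: [-180.0, 0.0, -164.8]
force: [1.3, -0.2, -0.1]
opening: 0.0879
gripper_force: 0.0
clock: 2.93
tool_pos: [0.5403, -0.1529, 0.4051]
orientation: [-180.0, 0.0, -164.8]
force: [0.9, -1.7, 0.7]
opening: 0.0877
gripper_force: 0.0
clock: 3.6
tool_pos: [0.5395, -0.1547, 0.4048]
orientation: [-180.0, 0.0, -107.5]
force: [-0.1, 0.7, 0.4]
opening: 0.0879
gripper_force: 0.0
clock: 3.85
tool_pos: [0.5396, -0.1547, 0.4048]
orientation: [-180.0, 0.0, -93.7]
force: [-0.2, 1.0, -0.0]
opening: 0.0874
gripper_force: 0.0
3.85 [ 0.5396 -0.1547  0.4048] [-179.9815    0.0011  -93.709 ] [  3.986    9.8685 -13.8858   0.0015 -66.2272  -7.6956]
bridge_fin [([272.0, 199.1], 0.74, array([ 0.5434, -0.1537,  0.062 ]))]
chassis_right []
heat_sink [([277.9, 193.9], 0.94, array([ 0.5374, -0.1495,  0.017 ]))]
bolt_right_post [([242.6, 330.5], 0.83, array([ 0.5785, -0.0392,  0.109 ]))]
bolt_left_post []
lid_right_hinge []
0.76 ((274.93731689453125, 205.71592712402344), (28.765399932861328, 175.82888793945312), 86.53176879882812) [  0.9982  -0.0606 274.6322 200.6512]
0.6 ((383.6506652832031, 14.068500518798828), (16.800399780273438, 37.49054718017578), 24.443954467773438) [  0.5034  -0.8641 383.643   15.1789]
```

View pics/w1.png

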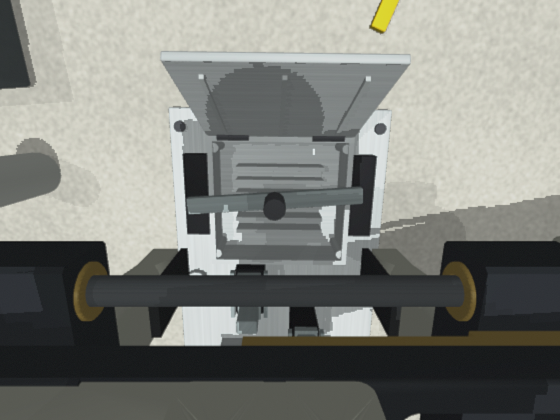

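The wrist view shows the grey bridge from (188,204) to (362,195), its dark knob at about (275,206), over the fins. The lid is above it in the image (away from the gap), and the right bolt post is near (243,330).

```bash
python3 - <<'E'
from h import *
np.set_printoptions(precision=4,suppress=True)
p=shot('wrist'); g=p['frame'].astype(int)
# dark knob blob
m=(g[180:230,250:300].max(2)<60); c=np.argwhere(m); print('dark',len(c),c.mean(0)[::-1]+[250,180],c.min(0)[::-1]+[250,180],c.max(0)[::-1]+[250,180])
print(atz(p,(274.5,c.max(0)[0]+180-11),.106))
a,b=atz(p,(188,204),.070),atz(p,(362,195.5),.070); print(a,b,(a+b)/2,np.degrees(np.arctan2(*(a-b)[1::-1])))
print([ (proj(p,X)) for X in ([.5434,-.1537,.106],[.5434,-.1537,.072])])
T=toolT(); print(T[:3,:2])
E
```

```text
dark 487 [273.9117 205.5195] [263 192] [284 219]
[ 0.5408 -0.1554  0.106 ]
[ 0.6247 -0.1565  0.07  ] [ 0.4565 -0.1529  0.07  ] [ 0.5406 -0.1547  0.07  ] -1.237110738059046
[array([271.6135, 210.1372]), array([271.8931, 201.4284])]
[[-0.0713 -0.9975]
 [-0.9975  0.0713]
 [-0.      0.    ]]
```

```bash
python3 -m creep '[[[0,-0.007,0.15,0,1],[0,0,0.15,0,1],[0,0,0.15,0,1],[0,0,0.12,0,1],[0,0,0.1,0,1],[0,0,0.06,0,1],[0,0,0.022,0,1],[0,0,0,0,1]]]'
python3 -m creep '[[[0,0,0,0,0],[0,0,0,0,0],[0,0,0,0,0],[0,0,0,0,0],[0,0,0,0,0],[0,0,0,0,0],[0,0,0,0,0],[0,0,0,0,0]]]'
```

```text
clock: 4.97
tool_pos: [0.5407, -0.1548, 0.2532]
orientation: [179.9, -0.0, -94.1]
force: [-1.2, 0.9, 0.1]
opening: 0.0881
gripper_force: 0.0
clock: 5.63
tool_pos: [0.5409, -0.1548, 0.2544]
orientation: [-180.0, 0.0, -94.0]
force: [-0.9, -0.8, 0.5]
opening: 0.0396
gripper_force: 0.0
```

```bash
python3 -m creep '[[[0,0,0,0,0],[0,0,0,0,0],[0,0,0,0,0],[0,0,0,0,0],[0,0,0,0,0],[0,0,0,0,0]]]'
python3 -m creep '[[[0,0,-0.05,0,0],[0,0,-0.1,0,0],[0,0,-0.15,0,0],[0,0,-0.15,0,0],[0,0,-0.15,0,0],[0,0,-0.1,0,0],[0,0,0,0,0]]]'
cat > d.py <<'E'
from h import *
np.set_printoptions(precision=4,suppress=True)
P={n:shot(n) for n in('scene','side')}
for n in P:
    p=P[n]; save(p,n+'1.png')
    r=nets.masks_of(p,'tray')[0]; c=np.argwhere(r['region'])[:,::-1]
    w=np.array([atz(p,u,.025 if 0 else .015)[:2] for u in c],np.float32); print(n,'tray',r['confidence'],cv2.minAreaRect(w))
    print([ (np.round(r['uv'],1),round(r['confidence'],2),atz(p,r['uv'],0)) for r in nets.landmark_of(p,'tray')[:2]])
    q=nets.landmark_of(p,'bridge_fin')[:3]; print([(np.round(r['uv'],1),round(r['confidence'],2)) for r in q])
E
python3 d.py
```

```text
clock: 6.13
tool_pos: [0.5408, -0.1548, 0.2542]
orientation: [180.0, -0.0, -94.0]
force: [-0.3, 0.6, 0.8]
opening: 0.0195
gripper_force: 30.0
clock: 6.72
tool_pos: [0.5418, -0.155, 0.4]
orientation: [-179.5, -0.0, -94.0]
force: [1.9, -0.3, -1.6]
opening: 0.0194
gripper_force: 30.0
scene tray 0.73 ((0.4831670820713043, 0.36351147294044495), (0.23234984278678894, 0.11070508509874344), 8.199010848999023)
[(array([423.5, 255.2]), 0.62, array([0.484 , 0.3624, 0.    ]))]
[(array([158.1, 217.5]), 0.77), (array([218.2, 197.6]), 0.7)]
side tray 0.88 ((0.484236478805542, 0.36313316226005554), (0.22046037018299103, 0.11136013269424438), 7.923354148864746)
[(array([181.5, 359.9]), 0.91, array([0.4821, 0.3625, 0.    ]))]
[(array([376.1, 168.4]), 0.88), (array([289. , 132.3]), 0.72), (array([182.9, 234.6]), 0.5)]
```

```bash
python3 -m creep '[[[-0.05,0,-0.07,0,0],[-0.1,0,-0.1,0,0],[-0.165,0.034,-0.03,0,0],[-0.165,0.034,0,0,0],[-0.165,0.034,0,0,0],[-0.165,0.034,0,0,0],[-0.165,0.034,0,0,0],[-0.165,0.034,0,0,0]]]'
python3 -m creep '[[[-0.165,0.034,0,0,0],[-0.165,0.034,0,0,0],[-0.165,0.034,0,0,0],[-0.165,0.034,0,0,0],[-0.165,0.034,0,0,0],[-0.165,0.034,0,0,0],[-0.165,0.034,0,0,0],[-0.165,0.03,0,0,0]]]'
python3 -m creep '[[[-0.07,0,0,0,0],[-0.034,0,0,0,0],[0,0,0,-0.051,0],[0,0,0,-0.051,0],[0,0,0,0,0],[0,0,0,0,0]]]'
cat > e.py <<'E'
from h import *
np.set_printoptions(precision=4,suppress=True)
o=telemetry.get_obs(); print(o['clock'],o['tool_pos'],o['orientation'],o['joint_pos'])
p=shot('wrist'); save(p,'w2.png'); s=shot('side'); save(s,'s2.png')
for q in (p,s):
  for n,z in (('tray',0),('bridge_fin',o['tool_pos'][2]-.159-.033)):
    print(n,[(np.round(r['uv'],1),round(r['confidence'],2),atz(q,r['uv'],z)) for r in nets.landmark_of(q,n)[:3]])
cv2.imwrite('pics/ws2.png',cv2.cvtColor(np.hstack([cv2.resize(p['frame'],(400,300)),cv2.resize(s['frame'],(400,300))]),cv2.COLOR_RGB2BGR))
E
python3 e.py
```

```text
clock: 7.78
tool_pos: [0.5157, 0.077, 0.4338]
orientation: [180.0, -0.0, -94.0]
force: [1.5, -0.2, -2.4]
opening: 0.0196
gripper_force: 30.0
clock: 8.45
tool_pos: [0.4807, 0.3443, 0.4336]
orientation: [180.0, -0.1, -94.0]
force: [0.9, 0.8, -2.9]
opening: 0.0194
gripper_force: 30.0
clock: 8.95
tool_pos: [0.483, 0.3628, 0.4339]
orientation: [180.0, -0.0, -85.0]
force: [0.3, -0.6, -2.2]
opening: 0.0197
gripper_force: 30.0
8.95 [0.483  0.3628 0.4339] [179.967   -0.0389 -85.0215] [ 55.4193  12.9472  -6.0968  -0.0007 -71.007  -50.4406]
tray [(array([275., 186.]), 0.64, array([0.4829, 0.3666, 0.    ]))]
bridge_fin [(array([274.3, 255.9]), 0.57, array([0.4843, 0.3628, 0.2419]))]
tray [(array([181.5, 360.3]), 0.82, array([0.4816, 0.3631, 0.    ])), (array([252.1, 183.7]), 0.27, array([ 0.6529, -0.143 ,  0.    ]))]
bridge_fin [(array([158. , 288.8]), 0.77, array([0.4841, 0.3628, 0.2419])), (array([376.9, 167.9]), 0.57, array([ 0.3047, -0.0999,  0.2419]))]
```

View pics/ws2.png

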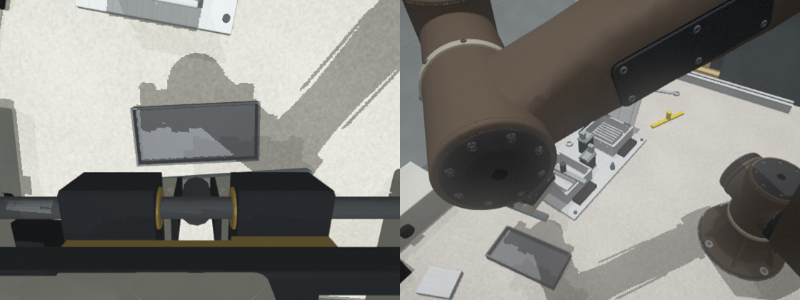

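The tray lies aligned under the held bridge, its centre at wrist ~(196,132) in the reduced picture. I'll lower now.

```bash
python3 -m creep '[[[0,0,0.1,0,0],[0,0,0.18,0,0],[0,0,0.2,0,0],[0,0,0.2,0,0],[0,0,0.2,0,0],[0,0,0.14,0,0],[0,0,0.08,0,0],[0,0,0.03,0,0]]]'
python3 -m creep '[[[0,0,0.02,0,0],[0,0,0.015,0,0],[0,0,0.01,0,0],[0,0,0,0,0]]]'
```

```text
clock: 9.92
tool_pos: [0.4822, 0.3625, 0.205]
orientation: [179.8, -0.2, -84.9]
force: [-0.6, -0.2, -2.3]
opening: 0.0193
gripper_force: 30.0
clock: 10.25
tool_pos: [0.4831, 0.3638, 0.2003]
orientation: [-179.9, 0.1, -84.9]
force: [-1.0, 0.6, -1.5]
opening: 0.0194
gripper_force: 30.0
```

```bash
python3 -m creep '[[[0,0,0.007,0,0],[0,0,0,0,0],[0,0,0.005,0,0],[0,0,0,0,0]]]'
python3 -m creep '[[[0,0,0.004,0,0],[0,0,0,0,0]]]'
```

```text
clock: 10.58
tool_pos: [0.4828, 0.3634, 0.1971]
orientation: [-180.0, 0.0, -84.9]
force: [-0.0, -1.4, -3.3]
opening: 0.0194
gripper_force: 30.0
clock: 10.75
tool_pos: [0.4829, 0.3635, 0.1963]
orientation: [-180.0, 0.0, -84.8]
force: [-0.2, 0.0, -1.7]
opening: 0.0195
gripper_force: 30.0
```

```bash
python3 -m creep '[[[0,0,0.004,0,0],[0,0,0,0,0]]]'
python3 -m creep '[[[0,0,0.004,0,0],[0,0,0,0,0]]]'
```

```text
clock: 10.92
tool_pos: [0.4829, 0.3635, 0.1962]
orientation: [-180.0, 0.0, -84.8]
force: [-3.3, -2.0, 5.7]
opening: 0.0194
gripper_force: 30.0
clock: 11.08
tool_pos: [0.4829, 0.3635, 0.1962]
orientation: [-180.0, 0.0, -84.8]
force: [-4.7, -2.4, 13.6]
opening: 0.019
gripper_force: 30.0
```

```bash
python3 -m creep '[[[0,0,-0.006,0,0],[0,0,0,0,0.3],[0,0,0,0,0.5],[0,0,0,0,0.6],[0,0,0,0,0.6],[0,0,0,0,0.6],[0,0,0,0,0.6],[0,0,0,0,0.6]]]'
python3 -m creep '[[[0,0,0,0,0.6],[0,0,0,0,0.6],[0,0,0,0,0.6],[0,0,-0.05,0,0.6],[0,0,-0.15,0,0.6],[0,0,-0.2,0,0.6],[0,0,-0.2,0,0.6],[0,0,-0.2,0,0.3]]]'
cat > f.py <<'E'
from h import *
np.set_printoptions(precision=4,suppress=True)
o=telemetry.get_obs(); print(o['clock'],o['tool_pos'],o['orientation'],o['joint_pos'])
p=shot('wrist'); save(p,'w3.png')
for n,z in (('tray',0),('bridge_fin',.004)):
    print(n,[(np.round(r['uv'],1),round(r['confidence'],2),atz(p,r['uv'],z)) for r in nets.landmark_of(p,n)[:3]])
E
python3 f.py
```

```text
clock: 11.75
tool_pos: [0.4828, 0.3634, 0.1956]
orientation: [180.0, -0.0, -84.8]
force: [-0.1, -0.6, 0.5]
opening: 0.0518
gripper_force: 0.0
clock: 12.42
tool_pos: [0.4826, 0.363, 0.3583]
orientation: [-180.0, -0.0, -84.8]
force: [2.2, 0.7, -0.9]
opening: 0.0498
gripper_force: 0.0
12.4167 [0.4826 0.363  0.3583] [-179.99     -0.0065  -84.8455] [ 55.4708  15.8358 -12.4066   0.0135 -61.7562 -50.3227]
tray [(array([275.4, 197.5]), 0.59, array([0.4826, 0.3656, 0.    ]))]
bridge_fin [(array([275.6, 198.3]), 0.62, array([0.4824, 0.3656, 0.004 ]))]
```

View pics/w3.png

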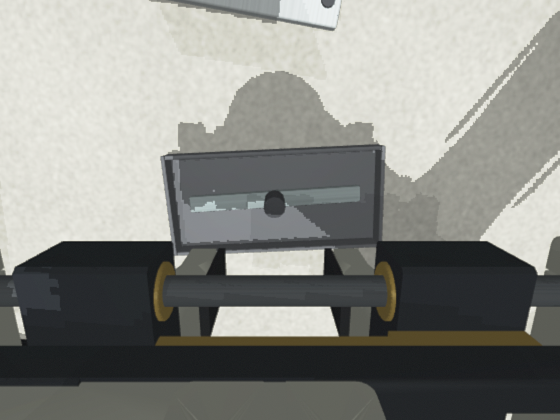

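The bridge lies flat in the tray (knob (275,203), bar (190,203)–(360,192)). Next I move to the outside of the right cover.

```bash
python3 -m creep '[[[0,0,-0.1,0.051,0],[0,0,-0.15,0.051,0],[0.1,0,-0.05,0,0],[0.175,-0.024,0,0,0],[0.175,-0.024,0,0,0],[0.175,-0.024,0,0,0],[0.175,-0.024,0,0,0],[0.175,-0.024,0,0,0]]]'
python3 -m creep '[[[0.175,-0.024,0,0,0],[0.175,-0.024,0,0,0],[0.175,-0.024,0,0,0],[0.175,-0.024,0,0,0],[0.175,-0.024,0,0,0],[0.175,-0.024,0,0,0],[0.175,-0.024,0,0,0],[0.175,-0.024,0,0,0]]]'
python3 -m creep '[[[0.175,-0.024,0,0,0],[0.175,-0.024,0,0,0],[0.175,-0.024,0,0,0],[0.175,-0.024,0,0,0],[0.175,-0.024,0,0,0],[0.175,-0.024,0,0,0],[0.1,0,0,0,0],[0,0,0,0,0]]]'
cat > g.py <<'E'
from h import *
np.set_printoptions(precision=4,suppress=True)
o=telemetry.get_obs(); print(o['clock'],o['tool_pos'],o['orientation'],o['joint_pos'])
P=[shot('scene'),shot('side')]; save(P[1],'s3.png')
for n in ('lid_right_hinge','lid_right_edge'):
    R=[nets.landmark_of(p,n)[:2] for p in P]; print(n,[[(np.round(r['uv'],1).tolist(),round(r['confidence'],2)) for r in q] for q in R])
    if all(R): print(tri(P,[q[0]['uv'] for q in R]))
E
python3 g.py
```

```text
clock: 13.23
tool_pos: [0.4924, 0.1654, 0.4156]
orientation: [180.0, -0.0, -94.0]
force: [0.7, 0.1, 0.0]
opening: 0.0008
gripper_force: 0.0
clock: 13.9
tool_pos: [0.511, -0.1166, 0.4156]
orientation: [180.0, 0.0, -94.0]
force: [0.4, -0.0, -0.4]
opening: 0.0004
gripper_force: 0.0
clock: 14.57
tool_pos: [0.5235, -0.3497, 0.4144]
orientation: [179.9, 0.0, -94.2]
force: [-0.0, 1.0, 0.5]
opening: 0.0001
gripper_force: 0.0
14.5667 [ 0.5235 -0.3497  0.4144] [179.8532   0.0034 -94.2272] [-15.9993  16.023   -4.5389   0.0284 -69.5825  11.7622]
lid_right_hinge [[([204.4, 236.6], 0.93)], [([305.3, 168.0], 0.77)]]
[ 0.5241 -0.211   0.0658]
lid_right_edge [[([177.0, 202.3], 0.73), ([424.1, 255.7], 0.66)], [([313.4, 119.4], 0.98), ([253.7, 183.3], 0.72)]]
[ 0.5354 -0.2597  0.1877]
```

```bash
python3 -m creep '[[[0,0,0.1,0,0],[0,0,0.15,0,0],[0,0,0.15,0,0],[-0.1,0,0,0,0],[-0.1,0,0,0,0],[-0.08,0,0,0,0],[0,0,0,0,0]]]'
python3 -m creep '[[[-0.04,0,0,0,0],[-0.04,0,0,0,0],[-0.04,0,0,0,0],[-0.04,0,0,0,0],[-0.04,0,0,0,0],[0,0,0,0,0]]]'
```

```text
clock: 15.45
tool_pos: [0.5285, -0.2875, 0.336]
orientation: [-180.0, 0.0, -93.9]
force: [-1.3, -0.0, -0.4]
opening: 0.0006
gripper_force: 0.0
clock: 15.95
tool_pos: [0.531, -0.2493, 0.3358]
orientation: [-180.0, 0.0, -94.0]
force: [0.5, 0.1, -0.3]
opening: 0.0003
gripper_force: 0.0
```

```bash
python3 - <<'E'
from h import *
s=shot('side'); a=shot('scene')
A=cv2.resize(s['frame'][70:270,200:400],(400,400)); B=cv2.resize(a['frame'][130:330,120:320],(400,400))
cv2.imwrite('pics/v4.png',np.hstack([A,B])[:,:,::-1])
for p in (a,s): print(nets.landmark_of(p,'lid_right_edge')[:2])
E
```

```text
[{'uv': [186.1, 199.6], 'confidence': 0.81}]
[{'uv': [315.3, 126.3], 'confidence': 0.68}, {'uv': [227.0, 255.0], 'confidence': 0.66}]
```

View pics/v4.png

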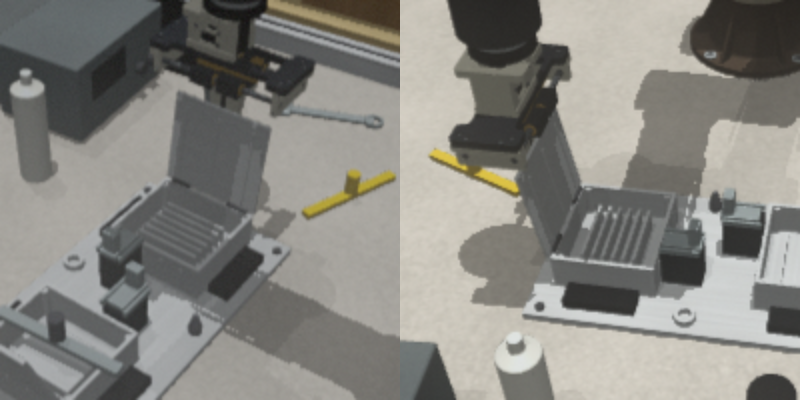

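The crop shows the fingers behind the right cover (left half, fingertips (225,95)), which has already been pushed up towards upright. I continue over and down along the arc.

```bash
python3 -m creep '[[[-0.035,0,-0.02,0,0],[-0.035,0,-0.02,0,0],[-0.03,0,-0.02,0,0],[-0.032,0,0.001,0,0],[-0.032,0,0.001,0,0],[-0.032,0,0.001,0,0]]]'
python3 -m creep '[[[-0.031,0,0.007,0,0],[-0.031,0,0.007,0,0],[-0.031,0,0.007,0,0],[-0.03,0,0.012,0,0],[-0.03,0,0.012,0,0],[-0.03,0,0.012,0,0]]]'
python3 -m creep '[[[-0.027,0,0.017,0,0],[-0.027,0,0.017,0,0],[-0.027,0,0.017,0,0],[-0.024,0,0.021,0,0],[-0.024,0,0.021,0,0],[-0.024,0,0.021,0,0]]]'
```

```text
clock: 16.65
tool_pos: [0.534, -0.2107, 0.3475]
orientation: [-179.9, -0.0, -94.0]
force: [1.6, -2.4, 0.0]
opening: 0.0004
gripper_force: 0.8
clock: 17.15
tool_pos: [0.5364, -0.1743, 0.3353]
orientation: [180.0, 0.0, -94.0]
force: [0.5, -1.8, 1.0]
opening: 0.0006
gripper_force: 0.6
clock: 17.65
tool_pos: [0.5384, -0.1439, 0.3123]
orientation: [180.0, -0.0, -94.0]
force: [0.1, -1.9, 0.0]
opening: 0.0003
gripper_force: 0.5
```

```bash
python3 -m creep '[[[-0.02,0,0.025,0,0],[-0.02,0,0.025,0,0],[-0.02,0,0.025,0,0],[-0.015,0,0.028,0,0],[-0.015,0,0.028,0,0],[-0.015,0,0.028,0,0]]]'
python3 -m creep '[[[-0.01,0,0.02,0,0],[-0.01,0,0.02,0,0],[-0.01,0,0.02,0,0],[-0.005,0,0.02,0,0],[-0.005,0,0.02,0,0],[0,0,0,0,0]]]'
```

```text
clock: 18.15
tool_pos: [0.5399, -0.1232, 0.2804]
orientation: [180.0, -0.0, -94.0]
force: [-0.6, -0.7, 1.0]
opening: 0.0007
gripper_force: 0.4
clock: 18.65
tool_pos: [0.5403, -0.1153, 0.2602]
orientation: [179.9, 0.0, -94.0]
force: [-0.4, 0.0, 0.0]
opening: 0.0005
gripper_force: 0.0
```

```bash
python3 -m creep '[[[-0.003,0,0.012,0,0],[-0.003,0,0.012,0,0],[0,0,0.012,0,0],[0,0,0.01,0,0],[0,0,0.008,0,0],[0,0,0,0,0]]]'
python3 -m creep '[[[0,0,0.006,0,0],[0,0,0.006,0,0],[0,0,0,0,0]]]'
python3 -m creep '[[[0,0,0.004,0,0],[0,0,0,0,0]]]'
```

```text
clock: 19.15
tool_pos: [0.5406, -0.1143, 0.2499]
orientation: [180.0, -0.0, -94.0]
force: [-0.1, 0.8, 0.2]
opening: 0.0004
gripper_force: 0.0
clock: 19.4
tool_pos: [0.5406, -0.1143, 0.2477]
orientation: [180.0, -0.0, -94.0]
force: [0.1, -0.2, -0.3]
opening: 0.0006
gripper_force: 0.0
clock: 19.57
tool_pos: [0.5406, -0.1143, 0.247]
orientation: [180.0, -0.0, -94.0]
force: [0.0, 0.3, 0.0]
opening: 0.0006
gripper_force: 0.0
```

```bash
python3 -m creep '[[[0,0,0.005,0,0],[0,0,0.003,0,0]]]'
python3 -m creep '[[[0,0,0.005,0,0],[0,0,0.003,0,0]]]'
python3 -m creep '[[[0,0,0.005,0,0],[0,0,0,0,0]]]'
```

```text
clock: 19.73
tool_pos: [0.5406, -0.1142, 0.2466]
orientation: [-180.0, -0.0, -94.0]
force: [-5.8, 3.1, 18.3]
opening: 0.0006
gripper_force: 9.2
clock: 19.9
tool_pos: [0.5406, -0.1142, 0.2465]
orientation: [-179.9, -0.0, -94.0]
force: [-11.5, 4.8, 31.3]
opening: 0.0004
gripper_force: 16.0
clock: 20.07
tool_pos: [0.5406, -0.1142, 0.2464]
orientation: [-179.9, -0.0, -94.0]
force: [-13.3, 5.4, 34.4]
opening: 0.0005
gripper_force: 17.2
```

```bash
python3 -m creep '[[[0,0,-0.1,0,0],[0,0,-0.2,0,0],[0,0,-0.2,0,0],[-0.152,-0.041,-0.1,0,0],[-0.152,-0.041,0,0,0],[-0.152,-0.041,0,0,0],[-0.152,-0.041,0,0,0],[0,0,0,0,0]]]'
cat > k.py <<'E'
from h import *
np.set_printoptions(precision=4,suppress=True)
o=telemetry.get_obs(); print(o['clock'],o['tool_pos'],o['orientation'])
P=[shot('scene'),shot('side'),shot('wrist')]; save(P[2],'w5.png')
for n,z in (('bolt_right_post',.109),('bolt_left_post',.109),('lid_right_edge',.068)):
    R=[nets.landmark_of(p,n)[:1] for p in P]
    for p,r in zip(P,R):
        if r: print(n,np.round(r[0]['uv'],1),round(r[0]['confidence'],2),atz(p,r[0]['uv'],z))
B=P[1]['frame'][70:270,160:360]; cv2.imwrite('pics/v5.png',np.hstack([cv2.resize(P[2]['frame'],(480,360)),cv2.resize(B,(320,360))])[:,:,::-1])
E
python3 k.py
```

```text
clock: 20.73
tool_pos: [0.5834, 0.0086, 0.363]
orientation: [-179.9, 0.0, -93.9]
force: [1.2, -0.6, 0.2]
opening: 0.0004
gripper_force: 0.0
20.7333 [0.5834 0.0086 0.363 ] [-179.9174    0.0413  -93.8724]
bolt_right_post [266.9 241.4] 0.52 [ 0.5731 -0.0415  0.109 ]
bolt_right_post [253.4 182.3] 0.45 [ 0.5825 -0.0494  0.109 ]
bolt_right_post [279.4 157.9] 0.71 [ 0.5765 -0.0415  0.109 ]
bolt_left_post [284.1 225.6] 0.48 [ 0.5141 -0.005   0.109 ]
bolt_left_post [264.7 201.9] 0.72 [ 0.5221 -0.0061  0.109 ]
bolt_left_post [365.1 202.9] 0.81 [ 0.5171 -0.0054  0.109 ]
lid_right_edge [253.4 240.6] 0.97 [ 0.5317 -0.0822  0.068 ]
lid_right_edge [279.9 191.6] 0.96 [ 0.5326 -0.0933  0.068 ]
lid_right_edge [323.8  94.4] 0.64 [ 0.5385 -0.0841  0.068 ]
```

View pics/v5.png

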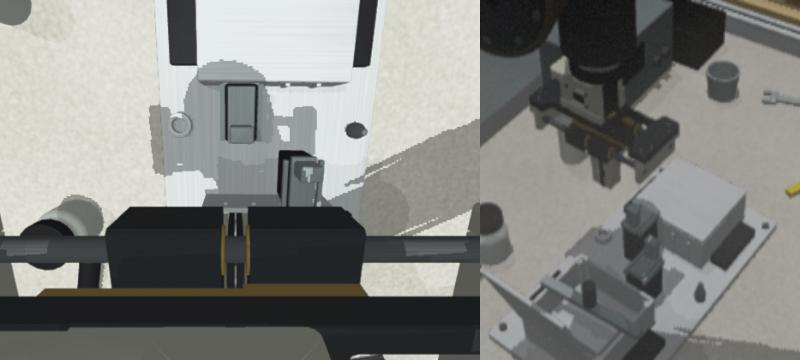

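The cover is closed flat and the right bolt post is at wrist (279,158). I'll descend behind it, clear of the left guide at about column 327.

```bash
python3 -m creep '[[[0,0.012,0.1,0,0],[0,0,0.15,0,0],[0,0,0.15,0,0],[0,0,0.085,0,0],[0,0,0,0,0]]]'
python3 -m creep '[[[0.05,0,0,0,0],[0.05,0,0,0,0],[0.03,0,0,0,0],[0.02,0,0,0,0],[0.02,0,0,0,0],[0.02,0,0,0,0]]]'
python3 -m creep '[[[0.02,0,0,0,0],[0.02,0,0,0,0],[0.02,0,0,0,0]]]'
```

```text
clock: 21.75
tool_pos: [0.5779, 0.0044, 0.2619]
orientation: [179.6, -0.1, -94.1]
force: [-1.1, -0.9, -0.1]
opening: 0.0001
gripper_force: 0.0
clock: 22.25
tool_pos: [0.5772, -0.0333, 0.2669]
orientation: [-179.9, 0.0, -94.0]
force: [0.4, 1.8, 1.5]
opening: 0.0004
gripper_force: 1.1
clock: 22.5
tool_pos: [0.5761, -0.0452, 0.2661]
orientation: [-180.0, 0.0, -94.0]
force: [0.7, 1.8, 1.3]
opening: 0.0007
gripper_force: 1.1
```

```bash
python3 -m creep '[[[0.015,0,0,0,0],[0.01,0,0,0,0]]]'
python3 -m creep '[[[0.008,0,0,0,0],[0.008,0,0,0,0]]]'
python3 -m creep '[[[0.008,0,0,0,0],[0,0,0,0,0]]]'
```

```text
clock: 22.67
tool_pos: [0.5757, -0.0503, 0.2658]
orientation: [-180.0, -0.0, -94.0]
force: [0.7, 2.2, 0.9]
opening: 0.0005
gripper_force: 1.0
clock: 22.83
tool_pos: [0.5755, -0.0521, 0.2659]
orientation: [-180.0, 0.1, -94.1]
force: [-1.8, 18.7, 5.6]
opening: 0.0006
gripper_force: 9.5
clock: 23.0
tool_pos: [0.5754, -0.0524, 0.2659]
orientation: [-179.9, 0.2, -94.1]
force: [-2.4, 18.2, 4.2]
opening: 0.0005
gripper_force: 9.5
```

```bash
python3 -m creep '[[[0.006,0,0,0,0],[0,0,0,0,0]]]'
python3 -m creep '[[[-0.05,0,0,0,0],[-0.1,0,0,0,0],[0,0,-0.15,0,0],[0,0,-0.2,0,0],[-0.1,0,-0.15,0,0],[-0.1,0,0,0,0],[0,0,0,0,0]]]'
python3 k.py
```

```text
clock: 23.17
tool_pos: [0.5754, -0.0527, 0.266]
orientation: [-179.9, 0.3, -94.0]
force: [-2.9, 24.6, 5.5]
opening: 0.0001
gripper_force: 12.3
clock: 23.75
tool_pos: [0.5806, 0.0158, 0.368]
orientation: [-179.8, 0.1, -94.0]
force: [-0.1, 0.1, -2.0]
opening: 0.0006
gripper_force: 0.0
23.75 [0.5806 0.0158 0.368 ] [-179.7975    0.0689  -93.9608]
bolt_right_post [255.3 240.8] 0.62 [ 0.5732 -0.0696  0.109 ]
bolt_right_post [261.7 179. ] 0.46 [ 0.572  -0.0704  0.109 ]
bolt_right_post [278.3 105.3] 0.84 [ 0.5724 -0.0682  0.109 ]
bolt_left_post [284.7 228.1] 0.68 [ 0.5231 -0.0027  0.109 ]
bolt_left_post [228.7 254.8] 0.55 [0.5006 0.1664 0.109 ]
bolt_left_post [360.3 192.2] 0.62 [ 0.5173 -0.0045  0.109 ]
lid_right_edge [252.5 245.8] 0.78 [ 0.5503 -0.0819  0.068 ]
lid_right_edge [275.9 191.1] 0.86 [ 0.5422 -0.0895  0.068 ]
lid_right_edge [314.8  83.7] 0.7 [ 0.5422 -0.0845  0.068 ]
```

View pics/v5.png

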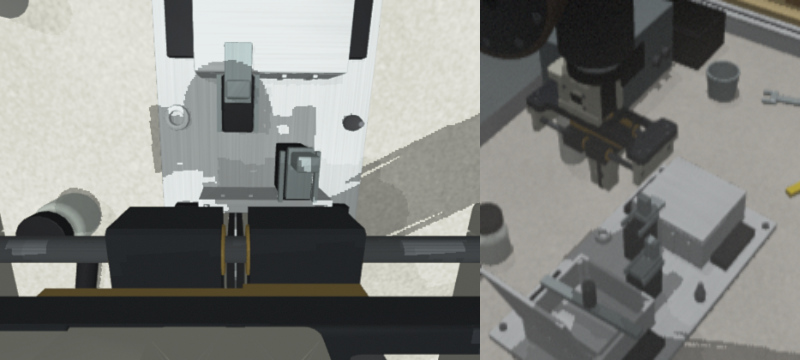

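The cover is flat shut, and the bolt's tongue at wrist (238,42)–(238,75) overlaps its edge. The bolt met its hard stop at about 25 N. The left chassis looks untouched, so I'm handing in.

```bash
python3 -c "
from plant import workorder; print(workorder.close_job())"
```

```text
the job is handed in; nothing more can be done
None
```

The job is handed in: the right chassis has the heat sink, so its bridge lies flat in the tray, its cover is closed and its bolt is pushed home to its stop; the left chassis was not touched.

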